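# Centre-punch the jaw plates at the optician's bench

### The arm

A 6-joint arm with a two-finger parallel gripper is mounted at the origin on the work surface. World frame = base frame: x ahead of the robot, y to its left, z up, the work surface at z = 0. Lengths are in m, angles in degrees, forces in N, time in s.
With the tool pointing down it reaches from about 0.3 to 0.75 m from the base axis. Payload 8.5 kg.
Tool frame: the origin (TCP) lies at the very end of the fingers, on their centre line; the grasp point (between the pads) lies 19 mm behind it (env.tcp_to_grasp is the distance from the TCP to the grasp point, in m); z points along the fingers, y is the line along which they close (so a half turn about z gives the same grasp; the last joint's range is limited). The gripper opens to 85 mm and grips with 20 to 120 N. Pads are 22 mm wide; open, the fingers measure 114 mm over their backs; the gripper's body (76 mm by 85 mm) begins 54 mm behind the grasp point. The pads swing forward as they close: fully open they stand 13 mm farther back than shut.
Start: joints at [63.409, 21.807, 74.336, -0, 83.858, -12.336], TCP at [0.135, 0.533, 0.231] pointing down, gripper open.
Joint ranges: [-178.18, 178.18], [-50.72, 133.34], [12.68, 142.11], [-81.47, 261.47], [9.98, 163.14], [-165.26, 165.26]. Speed limits (degrees/s): [136.94, 136.94, 180, 180, 180, 180].

### API

Orientations are given as a 3x3 rotation matrix whose columns are the frame's x, y, z axes.
In Python, from rig import status, get_image, env gives the robot as it stands.
- The arm moves only by the shell command python3 -m handwheel 'ROWS' [FORCE]. ROWS is text: rows parted by semicolons, each of 7 numbers parted by spaces: the shift along the world's x, y, z in cm, then the turn, a rotation vector about the world's x, y, z in degrees, then the opening, from 0 (shut) to 1 (fully open). In form: dx dy dz wx wy wz gripper; .... A call has 1 to 8 rows; each row is the pose to reach, as a shift and turn from the pose commanded when the call began; what a row does not reach only later rows make up. A row lasts 1/12 s, in which the tool goes at most 41.7 mm and 7.16 degrees, less where a joint would pass 70% of its speed; a pose out of reach is approached as far as the arm can. A call with a gripper value outside its range is refused whole. The fingers move at their own pace and stop on an object; FORCE is the grip in N (left out, the last holds). Time passes only in rows, so rows that repeat a pose let the fingers close. It gives the time, the measured TCP pose, the force, the opening and the grip force at its end, in the units of the state.
- status.observe(): the state, without advancing time (a new reading comes with each control period).
- get_image(name): name is "scene" or "top" or "wrist"; returns a dict with "color" (400x640x3 uint8, red, green, blue), "vertical_fov" (degrees; the focal length in pixels is half the picture's height over the tangent of half this angle, whatever the lens; pixels are square), "cx", "cy" (the principal point, pixels), "xyz" and "orientation" of the camera in the world. Camera axes: x right, y down, z forward; pixel columns grow to the right and rows downward; lengths in m; the calibration is good to about 2 mm. A picture is of the moment at which its call begins. There is no depth.
- env.close_job(): hands the job in; it is judged then, once.
The state is a dict: "time_s": time; "q": joint angles; "qvel": joint speeds; "joint_efforts": joint torques, N m; "position": TCP position; "tool_rot": TCP orientation; "ft_force": force on the tool from outside, world axes, zero at the start; "wrist_torque": the same for the moment, N m; "grip_width": finger opening in m; "gripper_force": force on a finger pad.
Only numpy, scipy, OpenCV 4.12 (cv2) and the standard library are available. Lean on these libraries where they do the work, as an engineer would, in place of code of your own. Each camera call takes 0.05 s, during which the arm holds its last target. There are 200 camera calls.

### The job

Slide the jaw plates (two or three) up out of the white rack and stand them in the slots of the steel block; there press the spring-loaded centre punch straight down on the drill spot in the middle of each plate's upper edge until its spring snaps and the spot is driven in. Then leave the punch upright and fully down in its stand and all the punched plates in the grey tray, without moving the pliers or the bottle.

Things in the scene. Friction and masses are not known exactly. Their poses are not given: they have to be found in the camera images.
- rack: White plastic plate rack, fixed, 160 x 80 mm, 38 mm high, thin 5 mm walls. Origin: centre of its underside. Three slots side by side along its x axis, centred at x = -50, 0, +50 mm; each is 14 mm wide (x), 68 mm long (y), 30 mm deep, slot floor 8 mm above the origin.
- block: Solid dark steel punching block, loose on the bench, 2.5 kg, 170 x 100 mm, 42 mm high. Origin: centre of its underside. Three slots like those of the rack, centred at x = -50, 0, +50 mm; each 14 mm wide (x), 68 mm long (y), 30 mm deep, slot floor 12 mm above the origin.
- tray: Grey plastic open tray, loose, 230 (x) x 110 (y) mm outside, 35 mm high, walls and floor 4 mm. Origin: centre of its underside.
- stand: Wooden stand of the punch, fixed, 70 x 70 mm, 56 mm high. Origin: centre of its underside. On its axis a 20 mm bore runs down 30 mm to a ledge 26 mm above the origin, then a 10 mm bore to the bottom. The barrel's lower end rests on the ledge, with the punch's point 4 mm above the bench.
- punch: Spring-loaded centre punch, steel, 125 mm long, about 135 g, upright in its stand at the start. Origin: its point (nose not pressed in), z axis up along the punch. Thin nose (4 mm at the point) from 0 to 22 mm, round barrel of 16 mm from 22 to 125 mm; in the stand the barrel is free to grip from 52 mm above the point upward.
- nose (a joint): How far the punch's nose is pressed into the barrel (m), 0 free, at most 0.012. The hidden spring starts at 3 N and gains 1.2 N per mm.
- point (a point): The point of the punch, moving with its nose.
- plate0: Aluminium jaw plate, loose, may be absent: 10 mm thick (x), 60 mm wide (y), 70 mm tall (z), about 150 g, at the start upright in a rack slot with 40 mm standing out. Origin: middle of its lower edge. All plates are alike and may face either way.
- mark0 (a point): The drill spot of plate0: middle of its upper edge (70 mm above the plate's origin), the centre of a brass plug 12 mm long (y) and 7.6 mm thick (x).
- spot0 (a joint): How far the drill spot of plate0 is punched in (m): 0 unmarked with the plug flush, 0.0055 marked. It stays up until the punch presses on it with some 8 to 14 N (nose pressed in some 4 to 9 mm); then it snaps down 5.5 mm at once, the force drops, and it stays down.
- plate1: Aluminium jaw plate, loose, may be absent: 10 mm thick (x), 60 mm wide (y), 70 mm tall (z), about 150 g, at the start upright in a rack slot with 40 mm standing out. Origin: middle of its lower edge. All plates are alike and may face either way.
- mark1 (a point): The drill spot of plate1: middle of its upper edge (70 mm above the plate's origin), the centre of a brass plug 12 mm long (y) and 7.6 mm thick (x).
- spot1 (a joint): How far the drill spot of plate1 is punched in (m): 0 unmarked with the plug flush, 0.0055 marked. It stays up until the punch presses on it with some 8 to 14 N (nose pressed in some 4 to 9 mm); then it snaps down 5.5 mm at once, the force drops, and it stays down.
- plate2: Aluminium jaw plate, loose, may be absent: 10 mm thick (x), 60 mm wide (y), 70 mm tall (z), about 150 g, at the start upright in a rack slot with 40 mm standing out. Origin: middle of its lower edge. All plates are alike and may face either way.
- mark2 (a point): The drill spot of plate2: middle of its upper edge (70 mm above the plate's origin), the centre of a brass plug 12 mm long (y) and 7.6 mm thick (x).
- spot2 (a joint): How far the drill spot of plate2 is punched in (m): 0 unmarked with the plug flush, 0.0055 marked. It stays up until the punch presses on it with some 8 to 14 N (nose pressed in some 4 to 9 mm); then it snaps down 5.5 mm at once, the force drops, and it stays down.
- pliers: Steel pliers, 130 mm, lying on the bench beyond the work; origin at the middle, underneath. Not to be moved.
- cleaner: Amber bottle of 40 mm diameter, 100 mm tall, standing beyond the work; origin under its centre. Not to be moved.
Not all that is in view belongs to the job. Leave any purple look-alike of the plate1 alone.

How it is judged:
By the outcome, as a careful person would: the job done as asked, in the order asked, and still so for the second after the job is handed in, with the robot touching nothing.
Of plate0, plate1, plate2 only 2 to 3 are there at a start; the rules pass over those that are not, and their reading is None.
At some moment in a run one of tray, block may be knocked a few centimetres aside while the robot is not near it.
It also fails if it takes over 210 s, if anything falls off the work surface, if the arm or the gripper's body presses on something with over 40 N, if the wrist force passes 120 N, or if a joint passes its speed limit or range.

## Working session

There is one attempt and no reset: what is moved stays moved. The work goes in short steps, Python scripts to look and compute and a shell command to move; the robot and the scene stay as the last step left them, time stands still between calls to the robot, and variables do not carry over. Pictures are saved under pics/ and viewed, at most 14 in all, crops included, and the job is handed in when it is done.

```bash
ls; mkdir -p pics
cat > h.py <<'E'
import numpy as np, cv2
from rig import status, get_image, env
def snap(name, fn):
    im=get_image(name); cv2.imwrite('pics/'+fn+'.png',cv2.cvtColor(im['color'],cv2.COLOR_RGB2BGR)); 
    np.save('pics/'+fn+'.npy',im,allow_pickle=True); return im
def load(fn): return np.load('pics/'+fn+'.npy',allow_pickle=True).item()
def px(im,u,v,z):
    f=200/np.tan(np.radians(im['vertical_fov']/2)); d=np.array(im['orientation'])@[(u-im['cx'])/f,(v-im['cy'])/f,1]
    p=np.array(im['xyz']); return p+d*(z-p[2])/d[2]
def proj(im,P):
    f=200/np.tan(np.radians(im['vertical_fov']/2)); c=np.array(im['orientation']).T@(np.array(P)-im['xyz'])
    return np.array([im['cx']+f*c[0]/c[2], im['cy']+f*c[1]/c[2]])
E
python3 - <<'E'
from h import *
np.set_printoptions(precision=4,suppress=True)
for n in ['scene','top','wrist']:
    im=snap(n,n+'0'); print(n,im['vertical_fov'],im['cx'],im['cy'],im['xyz'],np.array(im['orientation']).tolist())
s=status.observe(); print(s)
a=load('scene0')['color']; b=load('top0')['color']
E
```

```text
pics
scene 54.17873784017561 316.51322011786596 201.05526395472285 [1.2419 0.1732 0.498 ] [[-0.2605592935339647, 0.5093421940452776, -0.8201703383555297], [0.965455887771453, 0.13575031087260409, -0.22241128987852024], [-0.0019450759669137302, -0.8497896107055757, -0.5271184252294249]]
top 57.0555292178018 327.7857768274614 200.37563795250696 [ 0.5338 -0.0086  1.0284] [[-0.008516468103088292, -0.9991932998841612, 0.03924562698759462], [-0.9999500075629109, 0.008304148093373818, -0.005569874269471833], [0.005239479552731155, -0.0392911006596106, -0.9992140697883376]]
wrist 60.967882331118545 316.74695422681395 202.5805816134948 [0.0685 0.5486 0.3729] [[0.24578447961561187, 0.9336063133179645, 0.2607091124470343], [0.9693239429846109, -0.2364387700948751, -0.06714016348497043], [-0.0010407386072653862, 0.26921359499263836, -0.9630799328894201]]
{'time_s': 0.15, 'q': array([ 63.4083,  21.8327,  74.3722,  -0.    ,  83.8598, -12.3351]), 'qvel': array([ 0.0916, -0.1297, -0.1098, -0.0572, -0.0953, -0.0334]), 'joint_efforts': array([  0.0017, -44.8628, -23.1343,  -0.0002,   0.0039,   0.    ]), 'position': array([0.1353, 0.5329, 0.2309]), 'tool_rot': array([[-0.9692,  0.2463, -0.0005],
       [ 0.2463,  0.9692, -0.001 ],
       [ 0.0002, -0.0011, -1.    ]]), 'ft_force': array([-1.0287,  0.0728,  0.5075]), 'wrist_torque': array([ 0.031 , -0.0064,  0.0201]), 'gripper_force': 0.0, 'grip_width': 0.08549964089117584}
```

View pics/top0.png

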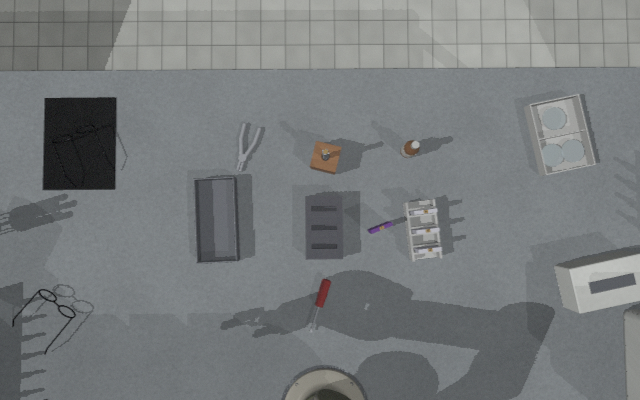

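View pics/scene0.png

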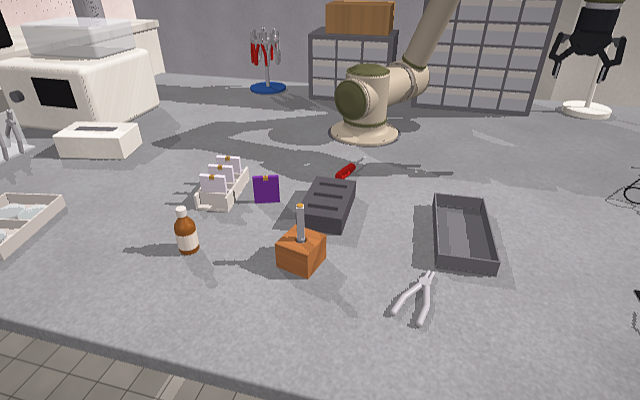

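Top view: tray (217,219), block (324,226), rack (423,230) holding three white plates with brass spots, stand and punch (325,157), pliers (248,146), bottle (411,148). The purple look-alike (387,227) stands between block and rack, so I leave it. A crop will confirm this.

Run:
```python
from h import *
a=cv2.imread('pics/top0.png')
c=cv2.resize(a[135:270,295:450],None,fx=5,fy=5,interpolation=cv2.INTER_CUBIC)[:, :775]
c=cv2.resize(a[136:266,298:448],None,fx=5,fy=5,interpolation=cv2.INTER_CUBIC)[:600]
c=cv2.resize(a[190:265,298:448],None,fx=5.3,fy=5.3,interpolation=cv2.INTER_CUBIC)
print(c.shape); cv2.imwrite('pics/crop1.png',c)
im=load('top0')
for n,p,z in [('tray',(217,219),.035),('block',(324,226),.042),('rack',(423,230),.038),('stand',(325.5,157),.056),('punch',(326,155),.129),('purple',(380,228),.07)]: print(n,px(im,*p,z))
```

```text
(398, 795, 3)
tray [0.52514309 0.284529   0.035     ]
block [ 0.50404528 -0.00343164  0.042     ]
rack [ 0.49088018 -0.2695232   0.038     ]
stand [ 0.68741697 -0.00897566  0.056     ]
punch [ 0.68082064 -0.01022093  0.129     ]
purple [ 0.49843516 -0.14919203  0.07      ]
```

View pics/crop1.png

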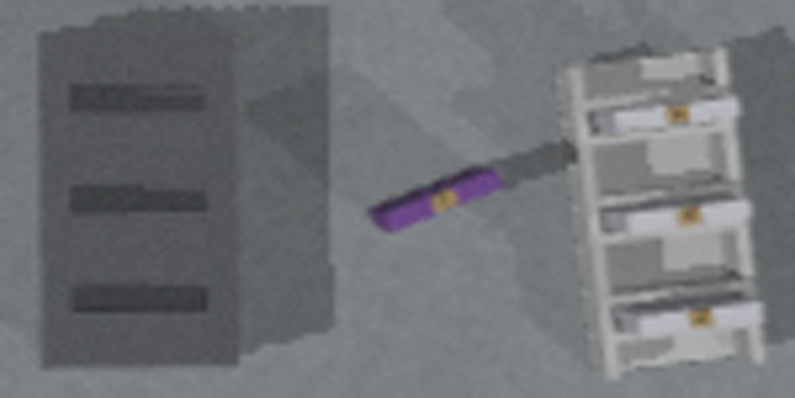

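The crop shows three white plates with brass spots, at crop pixels (678,113), (690,214) and (701,317). They stand in the white rack and fit the description. The purple one at (440,200) stands free on the bench, so it is the look-alike. The block slots are at (137,98), (138,200) and (140,298). I'll compute their poses.

Run:
```python
from h import *
np.set_printoptions(precision=4,suppress=True)
im=load('top0')
def c(u,v,z): return px(im,298+(u+.5)/5.3-.5,190+(v+.5)/5.3-.5,z)
m=[c(*p,.078) for p in [(678,113),(690,214),(701,317)]]; print(np.array(m))
d=m[0]-m[2]; print('rack x ang vs world x',np.degrees(np.arctan2(d[1],d[0])), np.linalg.norm(d))
b=[c(*p,.042) for p in [(137,98),(138.5,200),(140,298.5)]]; print(np.array(b))
d=b[0]-b[2]; print('block',np.degrees(np.arctan2(d[1],d[0])),np.linalg.norm(d))
bc=np.array([c(*p,.042) for p in [(40,33),(235,33),(240,365),(42,368)]]);print(bc.mean(0))
s=status.observe();R=s['tool_rot'];print('tool y axis ang',np.degrees(np.arctan2(R[1,1],R[0,1])))
```

```text
[[ 0.5418 -0.2664  0.078 ]
 [ 0.4926 -0.2713  0.078 ]
 [ 0.4426 -0.2757  0.078 ]]
rack x ang vs world x 5.363981562607238 0.09961251479801504
[[ 0.552  -0.0023  0.042 ]
 [ 0.5005 -0.0027  0.042 ]
 [ 0.451  -0.003   0.042 ]]
block 0.3958253608740953 0.10101112704850962
[ 0.5009 -0.0031  0.042 ]
tool y axis ang 75.74342410042766
```

```bash
python3 -m handwheel '3 -4 0 0 0 -7 0.3;8 -10 0 0 0 -14 0.3;10 -15 0 0 0 -21 0.3;12 -20 0 0 0 -28 0.3;13 -24 0 0 0 -35 0.3;14 -28 0 0 0 -35 0.3;14 -30 0 0 0 -35 0.3;14 -30 0 0 0 -35 0.3' 60
python3 -m handwheel '3 -4 0 0 0 -7 0.3;6 -8 0 0 0 -14 0.3;9 -12 0 0 0 -21 0.3;11 -16 0 0 0 -28 0.3;13 -20 0 0 0 -35.4 0.3;14 -24 0 0 0 -35.4 0.3;14 -26 0 0 0 -35.4 0.3;14 -26 0 0 0 -35.4 0.3'
```

```text
time_s: 0.82
position: [0.2748, 0.2331, 0.2312]
tool_rot: [[-0.653, 0.757, 0.0], [0.757, 0.653, -0.0], [-0.0, -0.0, -1.0]]
ft_force: [1.2, 0.3, 0.2]
grip_width: 0.0255
gripper_force: 0.0
time_s: 1.48
position: [0.4162, -0.0301, 0.231]
tool_rot: [[-0.088, 0.996, 0.0], [0.996, 0.088, -0.001], [-0.001, -0.0, -1.0]]
ft_force: [-0.1, 0.4, -1.7]
grip_width: 0.0257
gripper_force: 0.0
```

```bash
python3 -m handwheel '2 -4 0 0 0 0.3 0.3;4 -8 0 0 0 0.3 0.3;5 -12 0 0 0 0.3 0.3;6 -16 0 0 0 0.3 0.3;7 -20 0 0 0 0.3 0.3;7.6 -22.5 0 0 0 0.3 0.3;7.6 -24.1 0 0 0 0.3 0.3;7.6 -24.1 0 0 0 0.3 0.3'
python3 - <<'E'
from h import *
im=snap('wrist','w1')
for m in [(0.5418,-0.2664,.078),(.4926,-.2713,.078),(.4426,-.2757,.078)]: print(proj(im,m))
E
```

```text
time_s: 2.15
position: [0.4907, -0.2683, 0.2304]
tool_rot: [[-0.096, 0.995, -0.001], [0.995, 0.096, 0.0], [0.001, -0.001, -1.0]]
ft_force: [-1.1, 0.2, -0.2]
grip_width: 0.0255
gripper_force: 0.0
[375.19798814 189.45056487]
[319.65792923 189.59560877]
[263.28127274 189.11210909]
```

View pics/w1.png

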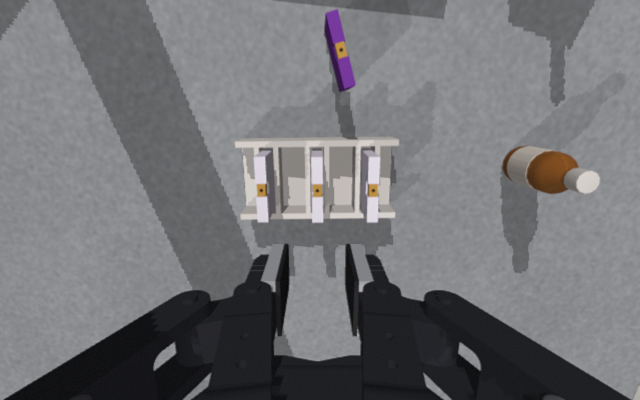

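Spots at (373,190), (317,190) and (262,190), within 2 px of prediction. That puts the plates about 1.8 mm lower in x. I'll take the middle plate.

```bash
python3 -m handwheel '0 -0.3 -3 0 0 0 0.3;0 -0.3 -7 0 0 0 0.3;0 -0.3 -11 0 0 0 0.3;0 -0.3 -14 0 0 0 0.3;0 -0.3 -16 0 0 0 0.3;0 -0.3 -17.5 0 0 0 0.3;0 -0.3 -18.3 0 0 0 0.3;0 -0.3 -18.3 0 0 0 0.3'
python3 -m handwheel '0 0 0 0 0 0 0;0 0 0 0 0 0 0;0 0 0 0 0 0 0;0 0 0 0 0 0 0;0 0 0 0 0 0 0;0 0 0 0 0 0 0' 60
```

```text
time_s: 2.87
position: [0.4904, -0.2671, 0.0474]
tool_rot: [[-0.1, 0.995, -0.002], [0.995, 0.1, 0.002], [0.002, -0.002, -1.0]]
ft_force: [1.3, 0.0, 1.0]
grip_width: 0.0253
gripper_force: 0.0
time_s: 3.37
position: [0.4914, -0.2691, 0.0496]
tool_rot: [[-0.098, 0.995, 0.002], [0.995, 0.098, -0.001], [-0.001, 0.002, -1.0]]
ft_force: [-0.0, 2.7, 7.2]
grip_width: 0.0089
gripper_force: 59.7
```

```bash
python3 -m handwheel '0 0 1 0 0 0 0;0 0 3 0 0 0 0;0 0 6 0 0 0 0;0 0 9 0 0 0 0;0 0 11 0 0 0 0;0 0 12 0 0 0 0;0 2 12 0 0 -1 0;0 4.5 12 0 0 -3 0'
python3 -m handwheel '0.2 3 0 0 0 -1 0;0.4 7 0 0 0 -2 0;0.5 11 0 0 0 -2.1 0;0.6 15 0 0 0 -2.1 0;0.7 19 0 0 0 -2.1 0;0.8 21.5 0 0 0 -2.1 0;0.8 22.4 0 0 0 -2.1 0;0.8 22.4 0 0 0 -2.1 0'
python3 - <<'E'
from h import *
im=snap('wrist','w2'); top=snap('top','t2')
for m in [(.552,-.0023,.042),(.5005,-.0027,.042),(.451,-.003,.042)]: print(proj(im,m))
E
```

```text
time_s: 4.03
position: [0.4908, -0.2248, 0.1687]
tool_rot: [[-0.043, 0.999, 0.001], [0.999, 0.043, -0.001], [-0.001, 0.001, -1.0]]
ft_force: [0.2, 0.6, -1.7]
grip_width: 0.009
gripper_force: 58.7
time_s: 4.7
position: [0.4986, 0.0015, 0.1682]
tool_rot: [[-0.012, 1.0, -0.001], [1.0, 0.012, 0.0], [0.0, -0.001, -1.0]]
ft_force: [0.0, 0.1, -2.3]
grip_width: 0.009
gripper_force: 58.6
[383.17357334 198.57791927]
[320.13502791 198.25583675]
[259.52659884 197.84620808]
```

View pics/w2.png

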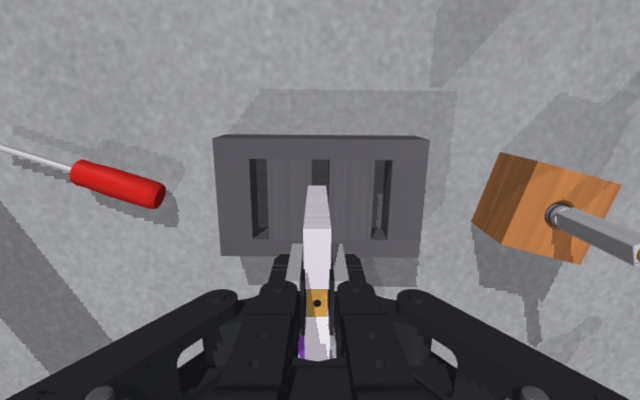

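Outer slots at u=259 and 382, and the held plate at u=317, so it needs about +1.2 mm in x. Lowering into the middle slot.

```bash
python3 -m handwheel '0.12 0 -2 0 0 0 0;0.12 0 -5 0 0 0 0;0.12 0 -7 0 0 0 0;0.12 0 -8 0 0 0 0;0.12 0 -8.8 0 0 0 0;0.12 0 -9.4 0 0 0 0;0.12 0 -9.9 0 0 0 0;0.12 0 -9.9 0 0 0 0'
```

```text
time_s: 5.47
position: [0.5001, -0.0006, 0.0689]
tool_rot: [[-0.009, 1.0, -0.001], [1.0, 0.009, 0.0], [0.0, -0.001, -1.0]]
ft_force: [-0.4, -0.7, -2.5]
grip_width: 0.0085
gripper_force: 58.8
```

```bash
python3 -m handwheel '0 0 -0.6 0 0 0 0;0 0 -1.1 0 0 0 0;0 0 -1.5 0 0 0 0;0 0 -1.5 0 0 0 0;0 0 -1.5 0 0 0 0.3;0 0 -1.5 0 0 0 0.3;0 0 -1.5 0 0 0 0.3;0 0 -1.5 0 0 0 0.3'
python3 -m handwheel '0 0 2 0 0 0 0.3;0 0 5 0 0 0 0.3;0 0 8 0 0 0 0.3;1 -3 11 0 0 1 0.3;2 -7 13 0 0 3 0.3;3 -11 14 0 0 4 0.3;3.5 -15 14 0 0 5 0.3;4 -19 14 0 0 5 0.3'
```

```text
time_s: 6.13
position: [0.5003, -0.0001, 0.0545]
tool_rot: [[-0.01, 1.0, 0.0], [1.0, 0.01, -0.0], [-0.0, 0.0, -1.0]]
ft_force: [0.1, 0.3, 1.0]
grip_width: 0.0256
gripper_force: 0.0
time_s: 6.8
position: [0.5401, -0.1884, 0.1956]
tool_rot: [[-0.098, 0.995, 0.002], [0.995, 0.098, -0.001], [-0.001, 0.002, -1.0]]
ft_force: [0.4, -0.2, 0.2]
grip_width: 0.0256
gripper_force: 0.0
```

```bash
python3 -m handwheel '0 -4 0 0 0 0 0.3;0 -6.5 0 0 0 0 0.3;0 -7.7 -1 0 0 0 0.3;0 -7.7 -4 0 0 0 0.3;0 -7.7 -8 0 0 0 0.3;0 -7.7 -11 0 0 0 0.3;0 -7.7 -13.5 0 0 0 0.3;0 -7.7 -14.8 0 0 0 0.3'
python3 -m handwheel '0 0 0 0 0 0 0.3;0 0 0 0 0 0 0;0 0 0 0 0 0 0;0 0 0 0 0 0 0;0 0 0 0 0 0 0;0 0 0 0 0 0 0;0 0 0 0 0 0 0'
python3 -m handwheel '0 0 1 0 0 0 0;0 0 3 0 0 0 0;0 0 6 0 0 0 0;0 0 9 0 0 0 0;0 0 11 0 0 0 0;0 0 12 0 0 0 0;0 2 12 0 0 -1 0;0 4.5 12 0 0 -3 0'
```

```text
time_s: 7.47
position: [0.5383, -0.2616, 0.0426]
tool_rot: [[-0.097, 0.995, -0.004], [0.995, 0.097, 0.003], [0.004, -0.004, -1.0]]
ft_force: [-0.4, 0.1, -0.3]
grip_width: 0.0255
gripper_force: 0.0
time_s: 8.05
position: [0.5398, -0.2635, 0.0468]
tool_rot: [[-0.097, 0.995, 0.001], [0.995, 0.097, -0.001], [-0.001, 0.001, -1.0]]
ft_force: [0.6, -0.1, 0.7]
grip_width: 0.0089
gripper_force: 59.6
time_s: 8.72
position: [0.5395, -0.2192, 0.1667]
tool_rot: [[-0.041, 0.999, 0.001], [0.999, 0.041, -0.001], [-0.001, 0.001, -1.0]]
ft_force: [-0.4, 0.4, -1.7]
grip_width: 0.0089
gripper_force: 59.4
```

```bash
cat > chk.py <<'E'
from h import *; import sys
# shift of tray and (lower-left) block regions against the first picture
im=snap('top',sys.argv[1])['color']; a=load('top0')['color']
g=lambda x: cv2.cvtColor(x,cv2.COLOR_RGB2GRAY)
for n,(u0,u1,v0,v1) in dict(tray=(185,245,170,270),block=(298,348,188,265)).items():
    r=cv2.matchTemplate(g(im)[v0-35:v1+35,u0-45:u1+45],g(a)[v0:v1,u0:u1],cv2.TM_CCOEFF_NORMED)
    _,mx,_,l=cv2.minMaxLoc(r); print(n,'shift px',l[0]-45,l[1]-35,'score',round(mx,3), 'in place',round(float(r[35,45]),3))
E
python3 chk.py t3
```

```text
tray shift px 0 0 score 0.989 in place 0.989
block shift px 0 0 score 0.652 in place 0.652
```

```bash
python3 -m handwheel '0.2 3 0 0 0 -1 0;0.4 7 0 0 0 -1.8 0;0.6 11 0 0 0 -1.8 0;0.8 15 0 0 0 -1.8 0;1.0 19 0 0 0 -1.8 0;1.07 21.2 0 0 0 -1.8 0;1.07 22 0 0 0 -1.8 0;1.07 22 0 0 0 -1.8 0'
python3 -m handwheel '0 0 -2 0 0 0 0;0 0 -5 0 0 0 0;0 0 -7 0 0 0 0;0 0 -8 0 0 0 0;0 0 -8.8 0 0 0 0;0 0 -9.4 0 0 0 0;0 0 -9.9 0 0 0 0;0 0 -9.9 0 0 0 0'
```

```text
time_s: 9.43
position: [0.5501, 0.0031, 0.1661]
tool_rot: [[-0.016, 1.0, -0.001], [1.0, 0.016, 0.0], [0.0, -0.001, -1.0]]
ft_force: [0.1, -0.7, -1.7]
grip_width: 0.0092
gripper_force: 59.3
time_s: 10.1
position: [0.5504, 0.0012, 0.0671]
tool_rot: [[-0.013, 1.0, -0.0], [1.0, 0.013, 0.0], [0.0, -0.0, -1.0]]
ft_force: [-0.5, -0.3, -1.9]
grip_width: 0.0086
gripper_force: 59.3
```

Inserted. Seat it, release, and fetch the third plate at (0.4408, -0.2757).

```bash
python3 -m handwheel '0 0 -0.6 0 0 0 0;0 0 -1.1 0 0 0 0;0 0 -1.5 0 0 0 0;0 0 -1.5 0 0 0 0;0 0 -1.5 0 0 0 0.3;0 0 -1.5 0 0 0 0.3;0 0 -1.5 0 0 0 0.3;0 0 -1.5 0 0 0 0.3'
python3 -m handwheel '0 0 2 0 0 0 0.3;0 0 5 0 0 0 0.3;0 0 8 0 0 0 0.3;-2 -3 11 0 0 1 0.3;-5 -7 13 0 0 3 0.3;-8 -11 14 0 0 4 0.3;-10 -15 14 0 0 4.7 0.3;-10.9 -19 14 0 0 4.7 0.3'
python3 -m handwheel '0 -3 0 0 0 0 0.3;0 -6 0 0 0 0 0.3;0 -8 0 0 0 0 0.3;0 -8.4 0 0 0 0 0.3;0 -8.4 0 0 0 0 0.3'
```

```text
time_s: 10.77
position: [0.5506, 0.0015, 0.0527]
tool_rot: [[-0.013, 1.0, 0.001], [1.0, 0.013, -0.0], [-0.0, 0.001, -1.0]]
ft_force: [-1.2, 0.6, 0.3]
grip_width: 0.0258
gripper_force: 0.0
time_s: 11.43
position: [0.449, -0.1638, 0.1927]
tool_rot: [[-0.097, 0.995, 0.002], [0.995, 0.097, -0.001], [-0.001, 0.002, -1.0]]
ft_force: [1.7, 0.0, 0.6]
grip_width: 0.0258
gripper_force: 0.0
time_s: 11.85
position: [0.4504, -0.2479, 0.1912]
tool_rot: [[-0.093, 0.996, -0.0], [0.996, 0.093, 0.0], [0.0, -0.0, -1.0]]
ft_force: [0.1, -0.5, -0.1]
grip_width: 0.0259
gripper_force: 0.0
```

```bash
python3 -m handwheel '-0.6 -1.5 0 0 0 0 0.3;-0.97 -2.5 0 0 0 0 0.3;-0.97 -2.5 -3 0 0 0 0.3;-0.97 -2.5 -7 0 0 0 0.3;-0.97 -2.5 -10 0 0 0 0.3;-0.97 -2.5 -12.5 0 0 0 0.3;-0.97 -2.5 -14 0 0 0 0.3;-0.97 -2.5 -14.4 0 0 0 0.3'
python3 -m handwheel '0 0 0 0 0 0 0.3;0 0 0 0 0 0 0;0 0 0 0 0 0 0;0 0 0 0 0 0 0;0 0 0 0 0 0 0;0 0 0 0 0 0 0;0 0 0 0 0 0 0'
python3 -m handwheel '0 0 1 0 0 0 0;0 0 3 0 0 0 0;0 0 6 0 0 0 0;0 0 9 0 0 0 0;0 0 11 0 0 0 0;0 0 12 0 0 0 0;0 2 12 0 0 -1 0;0 4.5 12 0 0 -3 0'
python3 chk.py t4
```

```text
time_s: 12.52
position: [0.4401, -0.2704, 0.0451]
tool_rot: [[-0.096, 0.995, -0.003], [0.995, 0.096, 0.003], [0.004, -0.003, -1.0]]
ft_force: [0.5, 0.4, -0.0]
grip_width: 0.0259
gripper_force: 0.0
time_s: 13.1
position: [0.4414, -0.2724, 0.0485]
tool_rot: [[-0.095, 0.995, 0.002], [0.995, 0.095, -0.002], [-0.002, 0.002, -1.0]]
ft_force: [0.5, 1.6, 7.6]
grip_width: 0.009
gripper_force: 59.4
time_s: 13.77
position: [0.4409, -0.2278, 0.1682]
tool_rot: [[-0.04, 0.999, 0.002], [0.999, 0.04, -0.002], [-0.002, 0.002, -1.0]]
ft_force: [1.1, -0.3, -1.4]
grip_width: 0.0091
gripper_force: 58.6
tray shift px 0 0 score 0.987 in place 0.987
block shift px 0 -4 score 0.449 in place 0.417
```

```bash
python3 -m handwheel '0.2 3 0 0 0 -1 0;0.4 7 0 0 0 -1.7 0;0.6 11 0 0 0 -1.7 0;0.8 15 0 0 0 -1.7 0;0.9 19 0 0 0 -1.7 0;0.95 21.5 0 0 0 -1.7 0;0.95 22.8 0 0 0 -1.7 0;0.95 22.8 0 0 0 -1.7 0'
python3 - <<'E'
from h import *
im=snap('wrist','w3')
for m in [(.5502,-.0015,.082),(.5002,-.0015,.082),(.4502,-.0019,.042)]: print(proj(im,m))
E
```

```text
time_s: 14.48
position: [0.4498, 0.0033, 0.1676]
tool_rot: [[-0.017, 1.0, 0.0], [1.0, 0.017, 0.0], [0.0, 0.0, -1.0]]
ft_force: [-0.7, -0.3, -2.1]
grip_width: 0.0089
gripper_force: 58.6
[460.30432352 216.15967936]
[389.33389411 215.00619421]
[318.00083172 199.57100869]
```

View pics/w3.png

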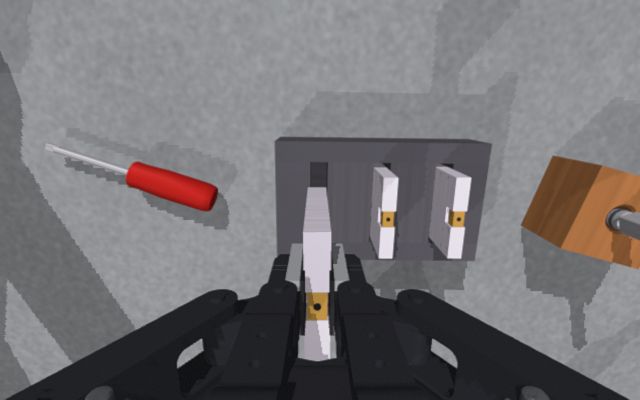

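The spots sit at (388,219) and (458,219), so the block hasn't moved, and the free slot is at u≈319. Insert.

```bash
python3 -m handwheel '0.05 -0.1 -2 0 0 0 0;0.05 -0.1 -5 0 0 0 0;0.05 -0.1 -7 0 0 0 0;0.05 -0.1 -8 0 0 0 0;0.05 -0.1 -8.8 0 0 0 0;0.05 -0.1 -9.4 0 0 0 0;0.05 -0.1 -9.9 0 0 0 0;0.05 -0.1 -9.9 0 0 0 0'
python3 -m handwheel '0 0 -0.6 0 0 0 0;0 0 -1.1 0 0 0 0;0 0 -1.5 0 0 0 0;0 0 -1.5 0 0 0 0;0 0 -1.5 0 0 0 0.3;0 0 -1.5 0 0 0 0.3;0 0 -1.5 0 0 0 0.3;0 0 -1.5 0 0 0 0.3'
```

```text
time_s: 15.2
position: [0.4508, -0.0004, 0.0679]
tool_rot: [[-0.013, 1.0, -0.0], [1.0, 0.013, 0.0], [0.0, -0.0, -1.0]]
ft_force: [-0.1, 0.4, -1.4]
grip_width: 0.0085
gripper_force: 58.6
time_s: 15.87
position: [0.4509, -0.0001, 0.0534]
tool_rot: [[-0.013, 1.0, 0.0], [1.0, 0.013, -0.0], [-0.0, 0.0, -1.0]]
ft_force: [0.0, -0.2, 0.1]
grip_width: 0.0255
gripper_force: 0.0
```

```bash
python3 -m handwheel '0 0 3 0 0 0 0.3;0 0 7 0 0 0 0.3;0 0 11 0 0 0 0.3;0 0 15 0 0 0 0.3;4 0 17 0 0 0 0.5;8 0 17 0 0 0 0.5;12 0 17 0 0 0 0.5;16 0 17 0 0 0 0.5'
python3 -m handwheel '3 -0.5 0 0 0 0 0.5;6 -1 0 0 0 0 0.5;7.3 -1 0 0 0 0 0.5;7.3 -1 0 0 0 0 0.5;7.3 -1 0 0 0 0 0.5'
python3 - <<'E'
from h import *
im=snap('wrist','w4')
for m in [(.6874,-.009,.056),(.681,-.010,.129)]: print(proj(im,m))
E
python3 chk.py t5
```

```text
time_s: 16.53
position: [0.6126, 0.0001, 0.224]
tool_rot: [[-0.013, 1.0, 0.001], [1.0, 0.013, -0.0], [-0.0, 0.001, -1.0]]
ft_force: [0.2, -0.7, 0.4]
grip_width: 0.0426
gripper_force: 0.0
time_s: 16.95
position: [0.6837, -0.01, 0.2225]
tool_rot: [[-0.013, 1.0, -0.001], [1.0, 0.013, 0.0], [0.0, -0.001, -1.0]]
ft_force: [-0.2, -0.5, 0.6]
grip_width: 0.0427
gripper_force: 0.0
[321.83786835 181.62459992]
[314.27881477 204.09104282]
tray shift px 0 0 score 0.993 in place 0.993
block shift px 17 0 score 0.487 in place 0.326
```

View pics/w4.png

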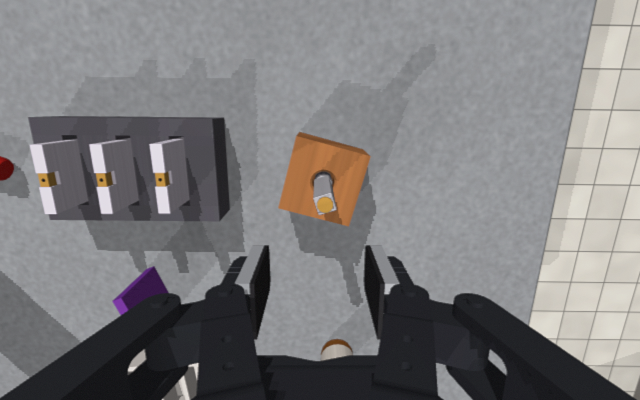

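Punch top at (325,204). The spots are at (43,180), (102,180) and (160,180). I'll work these out in world coordinates.

Run:
```python
from h import *
np.set_printoptions(precision=4,suppress=True)
im=load('w4'); print('punch',px(im,325.5,204,.129),'bore',px(im,322,181,.056))
for u in (43.5,102,160.5): print('mark',px(im,u,180,.082))
t=cv2.imread('pics/t5.png'); cv2.imwrite('pics/c5.png',cv2.resize(t[135:270,180:450],None,fx=2.9,fy=2.9,interpolation=cv2.INTER_CUBIC))
```

```text
punch [ 0.6891 -0.0098  0.129 ] bore [ 0.6875 -0.0084  0.056 ]
mark [ 0.4507 -0.0053  0.082 ]
mark [ 0.5004 -0.0046  0.082 ]
mark [ 0.5501 -0.0039  0.082 ]
```

View pics/c5.png

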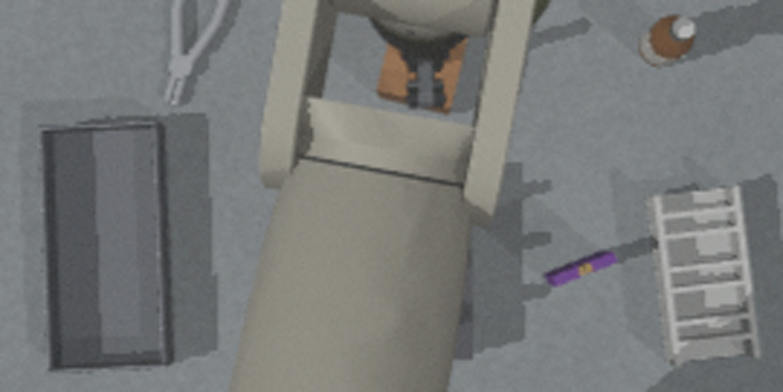

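```bash
python3 -m handwheel '0.5 0 -2 0 0 0 0.5;0.5 0 -5 0 0 0 0.5;0.5 0 -8 0 0 0 0.5;0.5 0 -11 0 0 0 0.5;0.5 0 -13 0 0 0 0.5;0.5 0 -14.5 0 0 0 0.5;0.5 0 -15 0 0 0 0.5;0.5 0 -15 0 0 0 0.5'
python3 -m handwheel '0 0 0 0 0 0 0;0 0 0 0 0 0 0;0 0 0 0 0 0 0;0 0 0 0 0 0 0;0 0 0 0 0 0 0;0 0 0 0 0 0 0;0 0 0 0 0 0 0' 80
```

```text
time_s: 17.72
position: [0.6879, -0.0099, 0.0729]
tool_rot: [[-0.013, 1.0, -0.002], [1.0, 0.013, 0.0], [0.0, -0.002, -1.0]]
ft_force: [0.2, 0.0, -0.4]
grip_width: 0.043
gripper_force: 0.0
time_s: 18.3
position: [0.6895, -0.0102, 0.0753]
tool_rot: [[-0.013, 1.0, 0.003], [1.0, 0.013, -0.001], [-0.001, 0.003, -1.0]]
ft_force: [-1.5, 0.7, 6.5]
grip_width: 0.0143
gripper_force: 77.9
```

```bash
python3 -m handwheel '0 0 1 0 0 0 0;0 0 3 0 0 0 0;0 0 6 0 0 0 0;0 0 9 0 0 0 0;0 0 11 0 0 0 0;0 0 11 0 0 0 0;-3 0 11 0 0 0 0;-6 0.2 11 0 0 0 0'
python3 -m handwheel '-3 0.2 0 0 0 0 0;-6 0.4 0 0 0 0 0;-7.4 0.5 0 0 0 0 0;-7.9 0.5 0 0 0 0 0;-7.9 0.5 0 0 0 0 0;-7.9 0.5 0 0 0 0 0'
python3 - <<'E'
from h import *
im=snap('wrist','w5')
p=np.array(status.observe()['position']);print(p)
print('mark',proj(im,(.5502,-.002,.082)),'point expected',proj(im,p+[0,0,-.0685]))
E
```

```text
time_s: 18.97
position: [0.6281, -0.0083, 0.182]
tool_rot: [[-0.013, 1.0, -0.001], [1.0, 0.013, 0.0], [0.0, -0.001, -1.0]]
ft_force: [-0.6, 0.3, -1.5]
grip_width: 0.0144
gripper_force: 78.4
time_s: 19.47
position: [0.5506, -0.0033, 0.1832]
tool_rot: [[-0.013, 1.0, 0.001], [1.0, 0.013, -0.0], [-0.0, 0.001, -1.0]]
ft_force: [-0.4, -1.0, -2.1]
grip_width: 0.0143
gripper_force: 78.4
[ 0.5507998  -0.00331443  0.1830479 ]
mark [317.23148493 199.63746711] point expected [318.22301072 214.65812901]
```

View pics/w5.png

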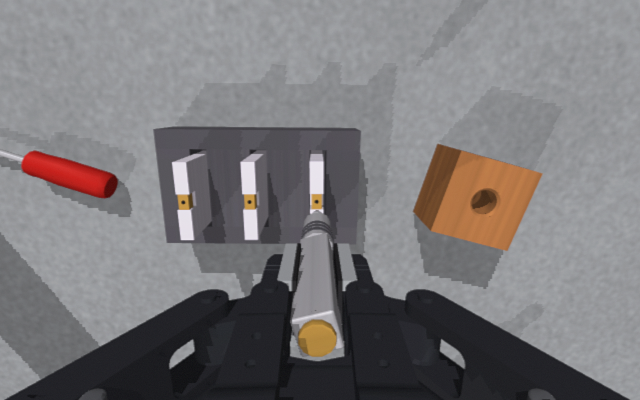

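The spot is at (317,202), and the nose is just below it at (316,213) and in line. Shift 2 mm in +y and lower to just above contact.

```bash
python3 -m handwheel '0 0.2 -0.8 0 0 0 0;0 0.2 -1.6 0 0 0 0;0 0.2 -2.2 0 0 0 0;0 0.2 -2.8 0 0 0 0;0 0.2 -2.8 0 0 0 0;0 0.2 -2.8 0 0 0 0'
python3 -m handwheel '0 0 -0.1 0 0 0 0;0 0 -0.2 0 0 0 0;0 0 -0.3 0 0 0 0;0 0 -0.4 0 0 0 0;0 0 -0.5 0 0 0 0;0 0 -0.6 0 0 0 0;0 0 -0.6 0 0 0 0;0 0 -0.6 0 0 0 0' | grep -E 'posi|ft_f'
python3 -m handwheel '0 0 -0.1 0 0 0 0;0 0 -0.2 0 0 0 0;0 0 -0.2 0 0 0 0' | grep -E 'posi|ft_f'
python3 -m handwheel '0 0 -0.1 0 0 0 0;0 0 -0.2 0 0 0 0;0 0 -0.2 0 0 0 0' | grep -E 'posi|ft_f'
```

```text
time_s: 20.02
position: [0.5498, -0.0011, 0.1548]
tool_rot: [[-0.013, 1.0, -0.001], [1.0, 0.013, 0.0], [0.0, -0.001, -1.0]]
ft_force: [0.5, -0.4, -1.6]
grip_width: 0.0144
gripper_force: 78.5
position: [0.5497, -0.001, 0.1491]
ft_force: [0.1, 0.5, -1.4]
position: [0.5499, -0.0011, 0.1473]
ft_force: [0.1, 0.4, 1.9]
position: [0.55, -0.0011, 0.1454]
ft_force: [-0.1, -0.1, 4.8]
```

```bash
python3 -m handwheel '0 0 -0.1 0 0 0 0;0 0 -0.2 0 0 0 0;0 0 -0.2 0 0 0 0' | grep -E 'ft_f'
python3 -m handwheel '0 0 -0.1 0 0 0 0;0 0 -0.15 0 0 0 0;0 0 -0.15 0 0 0 0' | grep -E 'ft_f'
python3 -m handwheel '0 0 -0.1 0 0 0 0;0 0 -0.15 0 0 0 0;0 0 -0.15 0 0 0 0' | grep -E 'posi|ft_f'
```

```text
ft_force: [-0.4, -0.2, 5.6]
ft_force: [-1.1, 0.7, 7.9]
position: [0.5503, -0.0012, 0.141]
ft_force: [-1.0, -0.1, 9.3]
```

```bash
python3 -m handwheel '0 0 -0.05 0 0 0 0;0 0 -0.1 0 0 0 0;0 0 -0.1 0 0 0 0' | grep -E 'ft_f'
python3 -m handwheel '0 0 -0.05 0 0 0 0;0 0 -0.1 0 0 0 0;0 0 -0.1 0 0 0 0' | grep -E 'posi|ft_f'
```

```text
ft_force: [-0.9, 0.6, 9.9]
position: [0.5505, -0.0012, 0.1394]
ft_force: [-0.6, 0.7, 11.5]
```

```bash
python3 -m handwheel '0 0 -0.05 0 0 0 0;0 0 -0.1 0 0 0 0;0 0 -0.1 0 0 0 0' | grep -E 'ft_f'
python3 -m handwheel '0 0 -0.05 0 0 0 0;0 0 -0.1 0 0 0 0;0 0 -0.1 0 0 0 0' | grep -E 'posi|ft_f|grip_w'
```

```text
ft_force: [-1.0, 0.3, 12.6]
position: [0.5507, -0.0012, 0.1377]
ft_force: [-0.9, 0.5, 13.0]
grip_width: 0.014
```

```bash
python3 -m handwheel '0 0 -0.05 0 0 0 0;0 0 -0.1 0 0 0 0;0 0 -0.1 0 0 0 0' | grep -E 'posi|ft_f'
python3 -c "
from h import *
im=snap('wrist','w6'); print(proj(im,(.5502,-.002,.082))); c=cv2.imread('pics/w6.png')[140:290,230:410]; cv2.imwrite('pics/c6.png',cv2.resize(c,None,fx=4,fy=4,interpolation=cv2.INTER_CUBIC))"
```

```text
position: [0.5508, -0.0012, 0.1368]
ft_force: [-0.5, 0.4, 13.2]
[316.62925437 222.67152069]
```

View pics/c6.png

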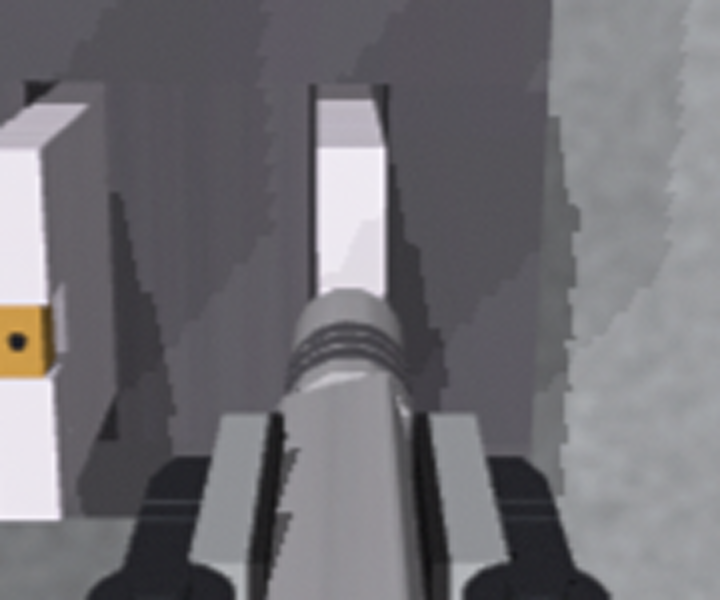

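Run:
```python
from h import *
im=load('w6'); print('neighbour mark',px(im,234.2,225,.082))
print('barrel rim', [px(im,317.5,212.5,z) for z in (.088,.092,.096)])
im=load('w5'); print('marks w5',[px(im,u,202,.082) for u in (185,250,317)],'stand bore',px(im,484,201,.056)); print('stand centre by corners', px(im,489,200,.056))
print(status.observe()['position'],status.observe()['ft_force'],status.observe()['wrist_torque'])
```

```text
neighbour mark [ 0.4997355  -0.00412103  0.082     ]
barrel rim [array([0.55057921, 0.0063945 , 0.088     ]), array([0.55053801, 0.00764217, 0.092     ]), array([0.55049681, 0.00888983, 0.096     ])]
marks w5 [array([ 0.45197924, -0.00510978,  0.082     ]), array([ 0.50026742, -0.0044752 ,  0.082     ]), array([ 0.55005286, -0.00382095,  0.082     ])] stand bore [ 0.68746895 -0.00838649  0.056     ]
stand centre by corners [ 0.69145315 -0.00748209  0.056     ]
[ 0.55085567 -0.00123396  0.13689477] [-0.56146952  1.46947448 13.47279559] [ 2.19537526e-01  2.19218640e-01 -1.54025981e-04]
```

No snap at about 14.5 N. I had also misread the image axis: down is −y, so the spot is at y≈−0.004 and the punch is about 3 mm too far in +y. I'll lift and check the tip offset from the torque change.

```bash
python3 -m handwheel '0 0 0.3 0 0 0 0;0 0 0.8 0 0 0 0;0 0 1.4 0 0 0 0;0 0 2.2 0 0 0 0;0 0 3 0 0 0 0;0 0 3 0 0 0 0;0 0 3 0 0 0 0'
python3 -c "
from h import *
im=snap('wrist','w7'); p=status.observe();print(p['ft_force'],p['wrist_torque'])
p=p['position'];print(p,proj(im,(.5502,-.004,.082)),proj(im,p+[0,0,-.0685]),proj(im,p+[0,0,-.0465])); c=cv2.imread('pics/w7.png')[160:300,230:410]; cv2.imwrite('pics/c7.png',cv2.resize(c,None,fx=4.2,fy=4.2,interpolation=cv2.INTER_CUBIC))"
```

```text
time_s: 23.82
position: [0.5499, -0.0011, 0.1654]
tool_rot: [[-0.013, 1.0, 0.0], [1.0, 0.013, -0.0], [-0.0, 0.0, -1.0]]
ft_force: [0.8, 0.2, -0.7]
grip_width: 0.0146
gripper_force: 78.6
[-0.59684952 -0.38076587 -1.59828928] [0.05497959 0.03625614 0.0218849 ]
[ 0.54966485 -0.00110028  0.16495067] [318.23858782 212.14766093] [317.58290195 214.46238673] [317.68321878 225.78505828]
```

View pics/c7.png

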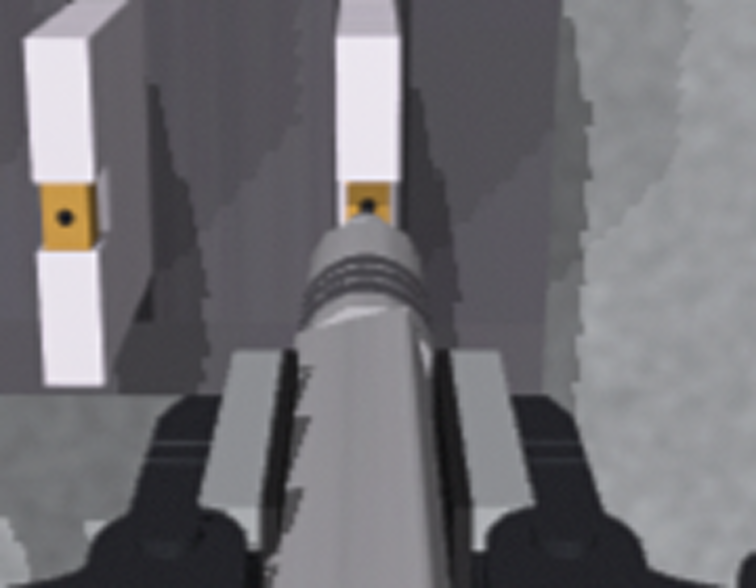

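The spot is at crop (368,215) and the barrel end lies about 1 mm −x and 3 mm +y of it, so the tip probably caught the plug's edge. Correct dx +0.1, dy −0.3 and press again.

```bash
python3 -m handwheel '0.08 -0.3 0 0 0 0 0;0.08 -0.3 -0.6 0 0 0 0;0.08 -0.3 -1.2 0 0 0 0;0.08 -0.3 -1.6 0 0 0 0;0.08 -0.3 -1.8 0 0 0 0;0.08 -0.3 -2 0 0 0 0;0.08 -0.3 -2 0 0 0 0' | grep -E 'posi|ft_f'
python3 -m handwheel '0 0 -0.1 0 0 0 0;0 0 -0.2 0 0 0 0;0 0 -0.2 0 0 0 0' | grep -E 'posi|ft_f'
python3 -m handwheel '0 0 -0.1 0 0 0 0;0 0 -0.15 0 0 0 0;0 0 -0.15 0 0 0 0' | grep -E 'ft_f'
python3 -m handwheel '0 0 -0.1 0 0 0 0;0 0 -0.15 0 0 0 0;0 0 -0.15 0 0 0 0' | grep -E 'ft_f'
python3 -m handwheel '0 0 -0.1 0 0 0 0;0 0 -0.15 0 0 0 0;0 0 -0.15 0 0 0 0' | grep -E 'posi|ft_f'
```

```text
position: [0.5508, -0.0041, 0.1454]
ft_force: [0.0, 0.9, 4.5]
position: [0.5509, -0.0041, 0.1438]
ft_force: [-0.5, 1.0, 5.5]
ft_force: [0.1, 0.8, 7.0]
ft_force: [-1.2, 0.4, 9.5]
position: [0.5514, -0.0042, 0.14]
ft_force: [-0.9, 0.3, 9.6]
```

```bash
python3 -m handwheel '0 0 -0.05 0 0 0 0;0 0 -0.1 0 0 0 0;0 0 -0.1 0 0 0 0' | grep -E 'ft_f'
python3 -m handwheel '0 0 -0.05 0 0 0 0;0 0 -0.1 0 0 0 0;0 0 -0.1 0 0 0 0' | grep -E 'posi|ft_f'
python3 -m handwheel '0 0 -0.05 0 0 0 0;0 0 -0.1 0 0 0 0;0 0 -0.1 0 0 0 0' | grep -E 'ft_f'
python3 -c "
from h import *
p=status.observe();print(p['position'],p['ft_force'],p['wrist_torque'])"
```

```text
ft_force: [-0.5, 0.3, 11.2]
position: [0.5516, -0.0042, 0.1383]
ft_force: [-0.6, 0.2, 11.9]
ft_force: [-0.9, 0.8, 13.7]
[ 0.55170872 -0.00420434  0.13753229] [-0.94726706  0.78613168 13.65792763] [ 0.17866002  0.08824131 -0.00320673]
```

```bash
python3 -m handwheel '0 0 -0.05 0 0 0 0;0 0 -0.1 0 0 0 0;0 0 -0.1 0 0 0 0' | grep -E 'posi|ft_f'
python3 -m handwheel '0 0 -0.05 0 0 0 0;0 0 -0.08 0 0 0 0;0 0 -0.08 0 0 0 0' | grep -E 'posi|ft_f'
python3 - <<'E'
from h import *
w=snap('wrist','w8'); s=snap('scene','s8'); p=status.observe()['position']
print(proj(s,(p[0],p[1],.082)))
u,v=proj(s,(p[0],p[1],.1)).astype(int)
A=cv2.resize(cv2.imread('pics/s8.png')[v-45:v+35,u-40:u+40],(600,600),interpolation=cv2.INTER_CUBIC)
cv2.imwrite('pics/c8.png',A); print(u,v)
E
```

```text
position: [0.5518, -0.0042, 0.1367]
ft_force: [0.0, 0.8, 14.6]
position: [0.5519, -0.0042, 0.136]
ft_force: [-0.0, 1.2, 15.6]
[320.92460522 190.62420967]
320 183
```

View pics/c8.png

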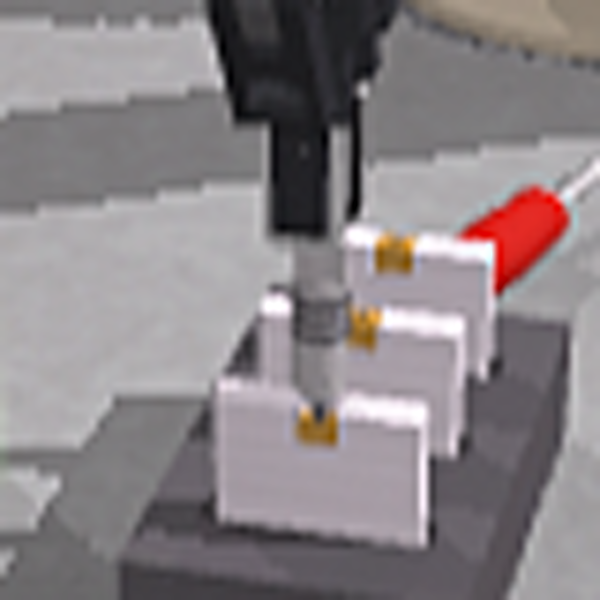

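The scene crop shows the punch centred on the plug in y (tip at (318,412), plug 298–338). In x it is unclear. I'll check numerically from raw pixels.

Run:
```python
from h import *
np.set_printoptions(linewidth=220)
s=load('s8'); s0=load('scene0')
for m in [(.5503,-.004,.082),(.5003,-.0045,.082),(.4505,-.005,.082)]: print(proj(s,m).round(1))
I=s['color'].astype(int)
for n,(u0,u1,v0,v1) in dict(first=(315,330,184,198),second=(323,334,175,186),third=(327,338,166,176)).items():
    print(n,u0,v0)
    for v in range(v0,v1): print(v,' '.join('%3d/%3d'%(I[v,u,0],I[v,u,2]) for u in range(u0,u1)))
w=load('w7')['color'].astype(int)
print('w7 dot');
for v in range(200,222): print(v,' '.join('%3d/%3d'%(w[v,u,0],w[v,u,2]) for u in range(309,327)))
print('left dot')
for v in range(200,222): print(v,' '.join('%3d/%3d'%(w[v,u,0],w[v,u,2]) for u in range(238,254)))
```

```text
[321.2 190.3]
[326.7 179.3]
[331.6 169.3]
first 315 184
184 174/173 168/167 171/170 159/157 115/114 134/133 125/125 125/124 128/127 152/151 179/181 163/140 157/126 148/116 145/ 85
185 174/172 167/166 168/166 154/153 113/112 128/128 133/132 132/130 150/147 164/162 175/174 167/170 161/166 162/168 157/146
186 173/171 169/167 171/169 156/156 114/113 129/127 131/130 132/131 147/145 161/159 171/170 168/167 165/165 166/165 165/166
187 168/167 167/165 169/168 154/154 113/111 130/127 131/129 132/130 148/146 162/160 170/169 169/167 170/168 169/168 170/169
188 182/182 162/161 166/164 150/150 110/108 128/125 131/130 132/132 135/134 164/160 171/169 166/165 168/167 167/167 168/167
189 199/198 178/177 181/179 171/170 131/130 125/122 128/127 133/133 131/130 162/159 175/173 161/160 160/158 161/159 163/160
190 196/196 198/196 199/197 198/197 181/181 128/127 125/124 135/133 142/142 158/155 189/187 196/194 212/208 191/189 171/169
191 185/184 189/188 193/192 196/197 193/197 173/178 127/131 106/109 127/131 158/160 202/202 239/237 244/243 242/242 232/231
192 168/167 173/173 179/178 181/182 160/167 225/179 
[... 8128 characters left out ...]
 201/ 73 199/ 72 138/ 48  88/ 35  89/ 73
217  90/ 96  99/ 98 159/ 90 194/ 76 200/ 72 200/ 72 200/ 71 199/ 71 198/ 70 200/ 73 200/ 71 201/ 71 198/ 69 140/ 47  94/ 55 103/100
218  92/ 99 118/118 176/115 197/ 85 199/ 71 199/ 70 197/ 69 198/ 70 197/ 69 199/ 71 198/ 69 200/ 70 196/ 67 144/ 61 114/ 99 144/149
219 102/108 160/163 190/152 198/125 199/118 199/119 198/118 199/117 199/118 199/118 199/118 200/115 199/115 180/136 176/173 143/148
220 134/140 215/223 231/236 231/235 229/234 230/235 230/235 230/235 230/235 230/235 230/234 230/235 231/234 232/236 232/237 158/163
221 133/138 221/228 234/239 232/238 232/238 232/238 232/238 233/238 233/238 233/238 232/238 233/238 233/238 234/239 234/239 159/164
```

The pixels clear this up. The first plate's plug is already sunk: its dot has moved 2.4 px and its brass sits about 2 rows lower in the scene picture. So it snapped around z=0.149, and the later pressing was on the sunk plug. On to the middle plate, with contact expected at TCP z≈0.1535.

```bash
python3 -m handwheel '0 0 0.6 0 0 0 0;0 0 1.6 0 0 0 0;0 0 2.8 0 0 0 0;-2 0 2.8 0 0 0 0;-4 0 2.8 0 0 0 0;-5.05 0 2.8 0 0 0 0;-5.05 0 2.8 0 0 0 0;-5.05 0 2.8 0 0 0 0' | grep -E 'posi|ft_f'
python3 -m handwheel '0 0 -0.2 0 0 0 0;0 0 -0.4 0 0 0 0;0 0 -0.7 0 0 0 0;0 0 -0.9 0 0 0 0;0 0 -0.9 0 0 0 0' | grep -E 'posi|ft_f'
python3 -m handwheel '0 0 -0.1 0 0 0 0;0 0 -0.2 0 0 0 0;0 0 -0.2 0 0 0 0' | grep -E 'posi|ft_f'
python3 -m handwheel '0 0 -0.1 0 0 0 0;0 0 -0.15 0 0 0 0;0 0 -0.15 0 0 0 0' | grep -E 'posi|ft_f'
```

```text
position: [0.5002, -0.0041, 0.1621]
ft_force: [0.8, -0.4, -1.7]
position: [0.5001, -0.0041, 0.1523]
ft_force: [-0.0, -0.0, -2.0]
position: [0.5002, -0.0041, 0.1509]
ft_force: [0.4, 0.2, -0.9]
position: [0.5001, -0.0041, 0.1494]
ft_force: [0.5, -0.1, -0.7]
```

```bash
python3 -m handwheel '0 0 -0.1 0 0 0 0;0 0 -0.15 0 0 0 0;0 0 -0.15 0 0 0 0' | grep -E 'posi|ft_f'
python3 -m handwheel '0 0 -0.1 0 0 0 0;0 0 -0.15 0 0 0 0;0 0 -0.15 0 0 0 0' | grep -E 'posi|ft_f'
python3 -m handwheel '0 0 -0.1 0 0 0 0;0 0 -0.15 0 0 0 0;0 0 -0.15 0 0 0 0' | grep -E 'posi|ft_f'
```

```text
position: [0.5001, -0.0041, 0.1478]
ft_force: [0.0, 0.0, -0.7]
position: [0.5003, -0.0041, 0.1467]
ft_force: [-0.1, 0.6, 3.0]
position: [0.5003, -0.0041, 0.1451]
ft_force: [-0.4, -0.0, 4.6]
```

Run:
```python
from h import *
for n,cols in (('w4',(43,102,160)),('w5',(185,250,317)),('w7',(246,317)),('w8',(None,))):
    I=load(n)['color'].astype(int); print(n)
    for u0 in cols:
        if u0 is None: continue
        for u in (u0-3,u0,): print(u, [f"{v}:{I[v,u,0]}/{I[v,u,2]}" for v in ((168 if n=='w4' else 190),) for v in range(v,v+24)])
```

```text
w4
40 ['168:225/227', '169:225/228', '170:225/228', '171:225/230', '172:224/230', '173:199/135', '174:193/74', '175:192/67', '176:193/69', '177:193/68', '178:194/70', '179:192/69', '180:191/72', '181:191/76', '182:191/83', '183:186/91', '184:184/96', '185:178/106', '186:179/128', '187:210/215', '188:223/229', '189:222/226', '190:216/222', '191:214/221']
43 ['168:225/228', '169:224/228', '170:225/228', '171:226/230', '172:224/230', '173:196/135', '174:191/74', '175:193/69', '176:194/70', '177:191/69', '178:145/58', '179:60/34', '180:24/28', '181:76/38', '182:185/67', '183:194/70', '184:193/69', '185:192/65', '186:194/93', '187:213/216', '188:224/230', '189:225/229', '190:225/229', '191:224/228']
99 ['168:224/228', '169:225/228', '170:225/228', '171:225/231', '172:224/232', '173:194/115', '174:190/66', '175:193/69', '176:193/69', '177:194/71', '178:174/64', '179:138/55', '180:139/54', '181:180/66', '182:195/71', '183:194/70', '184:194/69', '185:192/68', '186:190/113', '187:225/229', '188:226/231', '189:227/231', '190:227/231', '191:226/230']
102 ['168:225/228', '169:224/228', '170:224/
[... 3835 characters left out ...]
238', '191:233/237', '192:233/237', '193:233/237', '194:233/237', '195:233/236', '196:233/236', '197:232/236', '198:233/237', '199:233/236', '200:233/237', '201:234/239', '202:234/240', '203:174/128', '204:147/57', '205:145/50', '206:145/50', '207:145/49', '208:150/52', '209:195/67', '210:196/73', '211:151/121', '212:160/163', '213:146/150']
317 ['190:233/237', '191:233/237', '192:234/237', '193:234/237', '194:233/236', '195:233/236', '196:233/237', '197:233/237', '198:234/237', '199:233/236', '200:233/236', '201:234/239', '202:233/240', '203:175/128', '204:148/57', '205:147/50', '206:145/53', '207:82/37', '208:32/27', '209:34/39', '210:75/80', '211:136/141', '212:145/149', '213:140/144']
w8
```

Run:
```python
from h import *
s=snap('scene','s9'); I=s['color'].astype(int); w=snap('wrist','w9')
for n,(u0,u1,v0,v1) in dict(first=(317,327,186,199),second=(323,333,175,188),third=(328,337,166,176)).items():
    print(n,u0)
    for v in range(v0,v1): print(v,' '.join('%3d/%3d'%(I[v,u,0],I[v,u,2]) for u in range(u0,u1)))
p=status.observe();print(p['position'],p['ft_force'])
```

```text
first 317
186 166/164 166/166 167/166 167/165 167/165 166/164 167/165 167/167 167/170 166/173
187 162/160 162/162 164/163 164/163 167/167 167/165 167/166 168/167 169/168 168/169
188 170/167 170/169 173/172 158/156 163/160 165/165 166/165 167/164 166/165 165/164
189 232/231 233/232 236/236 212/211 159/158 163/163 166/165 165/163 162/161 175/173
190 255/255 255/255 255/255 241/244 157/160 163/165 165/168 164/165 157/156 238/238
191 233/233 239/240 244/248 229/217 164/153 173/161 176/162 161/167 190/193 255/255
192 157/155 177/179 195/205 231/162 197/114 150/114 142/110 159/128 199/194 244/247
193 165/163 163/167 169/172 195/ 78 201/ 56 150/ 46 109/ 31 160/ 31 160/135 178/183
194 168/167 166/171 157/141 144/ 33 159/ 49 178/ 58 149/ 48 151/ 36 163/143 163/168
195 172/169 170/173 164/144 134/ 27 136/ 37 137/ 40 139/ 39 135/ 28 161/143 166/171
196 168/167 168/168 165/155 148/114 147/ 94 147/ 97 147/ 97 143/ 64 163/140 169/172
197 165/164 164/163 166/169 165/172 162/154 162/155 161/156 157/136 163/150 168/169
198 168/166 168/166 169/170 169/170 168/171 169/172 168/172 168/172 167/168 167/16
[... 1250 characters left out ...]
 175/174 173/173
168  77/ 78  78/ 80 102/103 128/131 176/157 182/193 174/185 170/177 168/169
169 113/111 127/126 152/152 181/187 181/123 176/148 206/145 198/162 228/234
170 133/131 148/147 162/162 176/188 164/ 74 183/ 49 230/ 51 243/196 255/255
171 131/130 147/144 160/161 177/189 158/ 73 166/ 46 180/ 40 234/222 234/241
172 131/129 147/144 162/161 180/190 142/ 67 134/ 35 130/ 25 162/177 156/159
173 131/130 147/145 163/162 181/188 151/ 85 136/ 29 133/ 20 167/177 163/166
174 132/130 147/148 164/163 178/180 158/134 147/111 148/110 170/175 167/167
175 131/128 139/138 152/153 171/170 161/164 161/166 163/166 168/170 167/167
[ 0.50026963 -0.00412483  0.14517053] [-0.38336493  0.46327245  4.39386767]
```

The second plate's brass has also dropped 2 rows in the scene picture (plug top 179→181, bottom 184→185+), so it has snapped. On to the third plate.

```bash
python3 -m handwheel '0 0 0.6 0 0 0 0;0 0 1.3 0 0 0 0;0 0 2 0 0 0 0;-2 0 2 0 0 0 0;-4 -0.05 2 0 0 0 0;-4.95 -0.05 2 0 0 0 0;-4.95 -0.05 2 0 0 0 0;-4.95 -0.05 2 0 0 0 0' | grep -E 'posi|ft_f'
python3 -m handwheel '0 0 -0.3 0 0 0 0;0 0 -0.6 0 0 0 0;0 0 -0.9 0 0 0 0;0 0 -1.1 0 0 0 0;0 0 -1.1 0 0 0 0' | grep -E 'posi|ft_f'
python3 -m handwheel '0 0 -0.1 0 0 0 0;0 0 -0.2 0 0 0 0;0 0 -0.3 0 0 0 0;0 0 -0.4 0 0 0 0;0 0 -0.4 0 0 0 0' | grep -E 'posi|ft_f'
python3 -m handwheel '0 0 -0.1 0 0 0 0;0 0 -0.2 0 0 0 0;0 0 -0.3 0 0 0 0;0 0 -0.3 0 0 0 0' | grep -E 'posi|ft_f'
python3 - <<'E'
from h import *
s=snap('scene','s10'); I=s['color'].astype(int)
for n,(u0,u1,v0,v1) in dict(third=(328,337,166,178)).items():
    print(n,u0)
    for v in range(v0,v1): print(v,' '.join('%3d/%3d'%(I[v,u,0],I[v,u,2]) for u in range(u0,u1)))
E
```

```text
position: [0.4512, -0.0048, 0.1655]
ft_force: [0.4, -0.6, -2.3]
position: [0.4506, -0.0045, 0.1533]
ft_force: [-0.5, 0.5, -1.8]
position: [0.4506, -0.0046, 0.1499]
ft_force: [1.0, -0.1, -0.9]
position: [0.4507, -0.0046, 0.147]
ft_force: [-0.5, -0.3, 2.7]
third 328
166 175/176 180/181 186/186 168/168 122/120 127/126 137/135 177/178 179/180
167 169/171 171/173 179/180 165/165 122/121 126/125 171/169 176/175 175/174
168 231/231 219/221 209/211 160/160 121/121 125/124 172/168 176/177 170/169
169 244/244 235/236 205/206 170/171 127/127 109/108 175/174 190/191 232/232
170 179/178 194/197 133/137 196/179 126/131  66/ 69 163/166 224/225 255/255
171 170/169 195/202 140/112 182/128  86/ 95  38/ 51 141/120 214/217 217/217
172 164/165 187/199 159/ 64 148/ 36 107/ 39  94/ 49 139/ 57 167/174 159/159
173 166/168 190/202 147/ 31 152/ 43 152/ 46 143/ 42 137/ 24 168/179 164/166
174 168/169 176/186 137/ 43 140/ 52 139/ 36 140/ 34 141/ 44 170/180 166/168
175 165/166 159/164 153/122 154/128 150/119 149/118 149/ 97 168/174 167/168
176 166/166 167/169 167/170 168/173 167/174 166/174 161/150 167/169 166/165
177 167/165 168/167 168/168 166/167 166/167 167/168 168/169 168/167 168/166
```

Third plug dropped as well. I'll lift, check all three from the wrist numerically, and carry the punch back over the stand.

```bash
python3 -m handwheel '0 0 1 0 0 0 0;0 0 2 0 0 0 0;0 0 3 0 0 0 0;0 0 4 0 0 0 0;3 -0.1 4 0 0 0 0;7 -0.2 4 0 0 0 0;10 -0.25 4 0 0 0 0;10 -0.25 4 0 0 0 0' | grep -E 'posi|ft_f'
python3 -m handwheel '3 -0.1 0 0 0 0 0;7 -0.2 0 0 0 0 0;11 -0.25 0 0 0 0 0;13 -0.25 0 0 0 0 0;13.8 -0.25 0 0 0 0 0;13.8 -0.25 0 0 0 0 0;13.8 -0.25 0 0 0 0 0' | grep -E 'posi|ft_f'
python3 - <<'E'
from h import *
w=snap('wrist','w11'); p=status.observe()['position']; print(p)
print('bore pred',proj(w,(.6875,-.0084,.056)))
for m in [(.4507,-.005,.082),(.5003,-.0045,.082),(.5503,-.004,.082)]:
    u,v=proj(w,m); ui=int(round(u)); I=w['color'].astype(int); print(u.round(1),v.round(1),[f"{k}:{I[k,ui,0]}/{I[k,ui,2]}" for k in range(int(v)-9,int(v)+12)])
c=cv2.imread('pics/w11.png'); cv2.imwrite('pics/c11.png',cv2.resize(c[80:300,:400],None,fx=2,fy=2,interpolation=cv2.INTER_CUBIC))
E
```

```text
position: [0.5546, -0.0076, 0.186]
ft_force: [-2.3, -0.5, -2.3]
position: [0.6882, -0.0095, 0.1861]
ft_force: [-0.9, 0.7, -1.5]
[ 0.68788722 -0.00954413  0.18660462]
bore pred [317.14112314 190.71096405]
-0.2 190.2 ['181:227/230', '182:226/231', '183:160/124', '184:159/101', '185:164/118', '186:161/135', '187:156/150', '188:152/155', '189:150/155', '190:150/155', '191:150/158', '192:152/159', '193:154/161', '194:154/160', '195:155/160', '196:153/158', '197:173/178', '198:203/208', '199:225/229', '200:225/230', '201:225/229']
66.2 190.4 ['181:225/231', '182:211/198', '183:165/93', '184:142/50', '185:140/51', '186:137/54', '187:138/56', '188:175/71', '189:179/74', '190:170/75', '191:152/78', '192:136/79', '193:119/81', '194:106/81', '195:102/90', '196:149/152', '197:179/184', '198:215/222', '199:226/230', '200:227/231', '201:226/230']
133.2 190.7 ['181:227/232', '182:183/146', '183:146/67', '184:140/48', '185:142/51', '186:142/51', '187:138/49', '188:138/51', '189:187/68', '190:199/72', '191:195/70', '192:179/65', '193:181/64', '194:191/68', '195:186/85', '196:176/172', '197:181/188', '198:226/229', '199:229/232', '200:228/231', '201:228/231']
```

View pics/c11.png

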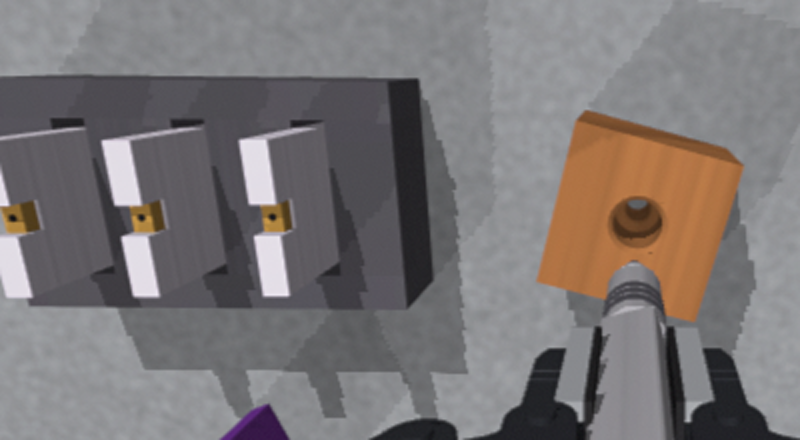

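All three plugs are visibly sunk (crop (12,217), (145,217), (271,216)). The bore at crop (636,220) is straight below the punch, so lower it in.

```bash
python3 -m handwheel '0 0.05 -2 0 0 0 0;0 0.05 -4 0 0 0 0;0 0.05 -5.5 0 0 0 0;0 0.05 -6.5 0 0 0 0;0 0.05 -7.3 0 0 0 0;0 0.05 -8 0 0 0 0;0 0.05 -8 0 0 0 0' | grep -E 'posi|ft_f'
python3 -m handwheel '0 0 -0.5 0 0 0 0;0 0 -1 0 0 0 0;0 0 -1.4 0 0 0 0;0 0 -1.8 0 0 0 0;0 0 -2.2 0 0 0 0;0 0 -2.5 0 0 0 0;0 0 -2.5 0 0 0 0' | grep -E 'posi|ft_f'
python3 -m handwheel '0 0 -0.2 0 0 0 0;0 0 -0.4 0 0 0 0;0 0 -0.5 0 0 0 0;0 0 -0.5 0 0 0 0' | grep -E 'posi|ft_f'
```

```text
position: [0.6881, -0.0091, 0.1061]
ft_force: [-1.3, -0.3, -0.9]
position: [0.6883, -0.0091, 0.0811]
ft_force: [-0.6, -0.1, -2.1]
position: [0.6886, -0.0091, 0.0767]
ft_force: [-0.3, 0.7, -1.2]
```

```bash
python3 -m handwheel '0 0 -0.1 0 0 0 0;0 0 -0.2 0 0 0 0;0 0 -0.2 0 0 0 0' | grep -E 'posi|ft_f'
python3 -m handwheel '0 0 -0.1 0 0 0 0;0 0 -0.2 0 0 0 0;0 0 -0.2 0 0 0 0' | grep -E 'posi|ft_f'
```

```text
position: [0.6888, -0.0091, 0.0753]
ft_force: [0.5, 0.9, 1.2]
position: [0.6891, -0.0091, 0.0753]
ft_force: [-3.8, 1.7, 12.6]
```

Seated on the ledge. Release and rise.

```bash
python3 -m handwheel '0 0 0.15 0 0 0 0;0 0 0.15 0 0 0 0;0 0 0.15 0 0 0 0.5;0 0 0.15 0 0 0 0.5;0 0 0.15 0 0 0 0.5;0 0 0.15 0 0 0 0.5;0 0 0.15 0 0 0 0.5' | grep -E 'posi|ft_f|width'
python3 -m handwheel '0 0 3 0 0 0 0.5;0 0 6 0 0 0 0.5;0 0 9 0 0 0 0.5;0 0 12 0 0 0 0.5;0 0 13.5 0 0 0 0.3;-4 0 13.5 0 0 0 0.3;-8 0 13.5 0 0 0 0.3;-12 0 13.5 0 0 0 0.3' 60 | grep -E 'posi|ft_f'
python3 - <<'E'
from h import *
w=snap('wrist','w12')
I=cv2.cvtColor(w['color'],cv2.COLOR_RGB2HSV); m=cv2.inRange(I,(12,110,60),(28,255,255))
n,_,st,c=cv2.connectedComponentsWithStats(m)
for k in range(1,n):
    if st[k,4]>25: print(st[k],c[k].round(1),px(w,*c[k],.0765).round(4),px(w,*c[k],.129).round(4))
E
python3 chk.py t12
```

```text
position: [0.6886, -0.0091, 0.0742]
ft_force: [0.4, -0.2, -0.1]
grip_width: 0.0427
position: [0.5671, -0.009, 0.2091]
ft_force: [-0.1, 0.1, 0.9]
[ 392  138  104   94 5244] [436.7 182.1] [6.652e-01 1.000e-04 7.650e-02] [0.6461 0.0112 0.129 ]
[165 180  12  12  73] [170.3 187. ] [ 0.4449 -0.007   0.0765] [0.468  0.0054 0.129 ]
[225 180  12  11  72] [229.8 186.2] [ 0.4943 -0.0056  0.0765] [0.5079 0.0065 0.129 ]
[481 206  14  13 114] [487.7 212. ] [ 0.7112 -0.0251  0.0765] [ 0.6833 -0.0092  0.129 ]
[428 382  24  18 168] [438.3 391.3] [ 0.6899 -0.2119  0.0765] [ 0.6661 -0.1603  0.129 ]
tray shift px 0 0 score 0.993 in place 0.993
block shift px 0 7 score 0.303 in place 0.14
```

```bash
python3 -m handwheel '-1.8 0.5 0 0 0 0 0.3;-1.8 0.5 -2 0 0 0 0.3;-1.8 0.5 -6 0 0 0 0.3;-1.8 0.5 -10 0 0 0 0.3;-1.8 0.5 -13 0 0 0 0.3;-1.8 0.5 -15 0 0 0 0.3;-1.8 0.5 -15.6 0 0 0 0.3;-1.8 0.5 -15.6 0 0 0 0.3' | grep -E 'posi|ft_f'
python3 -m handwheel '0 0 0 0 0 0 0;0 0 0 0 0 0 0;0 0 0 0 0 0 0;0 0 0 0 0 0 0;0 0 0 0 0 0 0;0 0 0 0 0 0 0' 60| grep -E 'posi|ft_f|width'
python3 -m handwheel '0 0 1 0 0 0 0;0 0 2.5 0 0 0 0;0 0 4 0 0 0 0;0 0 7 0 0 0 0;0 0 9.5 0 0 0 0;0 0 9.5 0 0 0 0;0 3 9.5 0 0 0 0;0 7 9.5 0 0 0 0'| grep -E 'posi|ft_f|width'
```

```text
position: [0.5506, -0.0041, 0.0524]
ft_force: [-0.4, -0.1, -0.7]
position: [0.5514, -0.0042, 0.0548]
ft_force: [-0.1, 0.2, 6.6]
grip_width: 0.0087
position: [0.5507, 0.0647, 0.1488]
ft_force: [1.2, 0.1, -1.5]
grip_width: 0.0088
```

```bash
python3 -m handwheel '0.2 4 0 0 0 0 0;0.4 8 0 0 0 0 0;0.6 12 0 0 0 0 0;0.8 16 0 0 0 0 0;0.9 20 0 0 0 0 0;0.9 21.7 0 0 0 0 0;0.9 21.7 -1 0 0 0 0;0.9 21.7 -3 0 0 0 0'| grep -E 'posi|ft_f'
python3 -m handwheel '0 0 -2 0 0 0 0;0 0 -4 0 0 0 0;0 0 -5.5 0 0 0 0;0 0 -6.5 0 0 0 0;0 0 -7 0 0 0 0;0 0 -7 0 0 0 0;0 0 -7 0 0 0 0'| grep -E 'posi|ft_f'
```

```text
position: [0.56, 0.284, 0.1195]
ft_force: [0.4, 0.1, -1.3]
position: [0.5599, 0.2826, 0.0489]
ft_force: [0.3, 0.7, -2.0]
```

```bash
python3 -m handwheel '0 0 -0.1 0 0 0 0;0 0 -0.2 0 0 0 0;0 0 -0.25 0 0 0 0;0 0 -0.25 0 0 0 0'| grep -E 'posi|ft_f'
python3 -m handwheel '0 0 0 0 0 0 0.3;0 0 0 0 0 0 0.3;0 0 0 0 0 0 0.3;0 0 0 0 0 0 0.3;0 0 2 0 0 0 0.3;0 0 5 0 0 0 0.3;0 0 8 0 0 0 0.3;0 0 11 0 0 0 0.3'| grep -E 'posi|ft_f'
python3 -m handwheel '0 0 2 0 0 0 0.3;-1 -3 3 0 0 0 0.3;-2 -7 3 0 0 0 0.3;-3 -11 3 0 0 0 0.3;-4 -15 3 0 0 0 0.3;-5 -19 3 0 0 0 0.3;-5.95 -23 3 0 0 0 0.3;-5.95 -25 3 0 0 0 0.3'| grep -E 'posi|ft_f'
python3 - <<'E'
from h import *
w=snap('wrist','w13')
I=cv2.cvtColor(w['color'],cv2.COLOR_RGB2HSV); m=cv2.inRange(I,(12,110,60),(28,255,255))
n,_,st,c=cv2.connectedComponentsWithStats(m)
for k in range(1,n):
    if st[k,4]>25: print(st[k],c[k].round(1),px(w,*c[k],.0765).round(4))
E
python3 chk.py t13
```

```text
position: [0.5599, 0.2829, 0.0468]
ft_force: [-0.3, -1.1, 4.8]
position: [0.5594, 0.2828, 0.1571]
ft_force: [0.0, 0.0, 0.9]
position: [0.4986, 0.0297, 0.1862]
ft_force: [-0.1, 1.3, 0.7]
[ 461  182  132  102 7353] [519.3 230.6] [0.6576 0.0053 0.0765]
[252 241  11   7  67] [257.  244.1] [ 0.4506 -0.0086  0.0765]
[315 241   8   6  48] [318.5 243.5] [ 0.4996 -0.0075  0.0765]
[601 278  19  13 194] [609.9 283.8] [ 0.7402 -0.0404  0.0765]
tray shift px 0 0 score 0.883 in place 0.883
block shift px -7 -28 score 0.404 in place 0.138
```

```bash
python3 -m handwheel '0 -2 0 0 0 0 0.3;0 -3.6 0 0 0 0 0.3;0 -3.6 -3 0 0 0 0.3;0 -3.6 -7 0 0 0 0.3;0 -3.6 -10 0 0 0 0.3;0 -3.6 -12.5 0 0 0 0.3;0 -3.6 -13.4 0 0 0 0.3;0 -3.6 -13.4 0 0 0 0.3' | grep -E 'posi|ft_f'
python3 -m handwheel '0 0 0 0 0 0 0;0 0 0 0 0 0 0;0 0 0 0 0 0 0;0 0 0 0 0 0 0;0 0 0 0 0 0 0;0 0 0 0 0 0 0' 60| grep -E 'posi|ft_f|width'
python3 -m handwheel '0 0 1 0 0 0 0;0 0 2.5 0 0 0 0;0 0 4 0 0 0 0;0 0 7 0 0 0 0;0 0 9.5 0 0 0 0;0 0 9.5 0 0 0 0;0.5 3 9.5 0 0 0 0;1 7 9.5 0 0 0 0'| grep -E 'posi|ft_f|width'
```

```text
position: [0.4994, -0.0023, 0.0504]
ft_force: [-0.2, 0.0, 0.6]
position: [0.5008, -0.0031, 0.0531]
ft_force: [0.0, -0.2, 6.9]
grip_width: 0.0088
position: [0.5105, 0.0658, 0.1472]
ft_force: [0.3, 0.3, -1.3]
grip_width: 0.0088
```

```bash
python3 -m handwheel '0.2 4 0 0 0 0 0;0.4 8 0 0 0 0 0;0.6 12 0 0 0 0 0;0.8 16 0 0 0 0 0;0.8 20 0 0 0 0 0;0.8 21.6 0 0 0 0 0;0.8 21.6 -1 0 0 0 0;0.8 21.6 -3 0 0 0 0'| grep -E 'posi|ft_f'
python3 -m handwheel '0 0 -2 0 0 0 0;0 0 -4 0 0 0 0;0 0 -5.5 0 0 0 0;0 0 -6.5 0 0 0 0;0 0 -6.9 0 0 0 0;0 0 -7.1 0 0 0 0;0 0 -7.2 0 0 0 0;0 0 -7.2 0 0 0 0'| grep -E 'posi|ft_f'
python3 -m handwheel '0 0 0 0 0 0 0.3;0 0 0 0 0 0 0.3;0 0 0 0 0 0 0.3;0 0 0 0 0 0 0.3;0 0 2 0 0 0 0.3;0 0 5 0 0 0 0.3;0 0 8 0 0 0 0.3;0 0 11 0 0 0 0.3'| grep -E 'posi|ft_f'
python3 -m handwheel '0 0 2 0 0 0 0.3;-1 -3 3 0 0 0 0.3;-2 -7 3 0 0 0 0.3;-3 -11 3 0 0 0 0.3;-4 -15 3 0 0 0 0.3;-5 -19 3 0 0 0 0.3;-6.8 -23 3 0 0 0 0.3;-6.8 -25 3 0 0 0 0.3'| grep -E 'posi|ft_f'
python3 - <<'E'
from h import *
w=snap('wrist','w14')
I=cv2.cvtColor(w['color'],cv2.COLOR_RGB2HSV); m=cv2.inRange(I,(12,110,60),(28,255,255))
n,_,st,c=cv2.connectedComponentsWithStats(m)
for k in range(1,n):
    if st[k,4]>25: print(st[k],c[k].round(1),px(w,*c[k],.0765).round(4))
E
python3 chk.py t14
```

```text
position: [0.5186, 0.2839, 0.1176]
ft_force: [0.6, -0.1, -1.7]
position: [0.5185, 0.2828, 0.0456]
ft_force: [-0.5, -0.0, -1.2]
position: [0.5179, 0.2829, 0.1564]
ft_force: [-0.1, 0.6, -0.6]
position: [0.4478, 0.0305, 0.1852]
ft_force: [1.0, 0.1, 0.6]
[ 511  185  129  101 7578] [572.1 233.3] [0.648  0.0047 0.0765]
[317 244   8   6  48] [320.5 246.5] [ 0.4504 -0.0089  0.0765]
tray shift px 0 0 score 0.8 in place 0.8
block shift px -4 0 score 0.705 in place 0.673
```

```bash
python3 -m handwheel '0.05 -2 0 0 0 0 0.3;0.05 -3.6 0 0 0 0 0.3;0.05 -3.6 -3 0 0 0 0.3;0.05 -3.6 -7 0 0 0 0.3;0.05 -3.6 -10 0 0 0 0.3;0.05 -3.6 -12.4 0 0 0 0.3;0.05 -3.6 -13.2 0 0 0 0.3;0.05 -3.6 -13.2 0 0 0 0.3' | grep -E 'posi|ft_f'
python3 -m handwheel '0 0 0 0 0 0 0;0 0 0 0 0 0 0;0 0 0 0 0 0 0;0 0 0 0 0 0 0;0 0 0 0 0 0 0;0 0 0 0 0 0 0' 60| grep -E 'posi|ft_f|width'
python3 -m handwheel '0 0 1 0 0 0 0;0 0 2.5 0 0 0 0;0 0 4 0 0 0 0;0 0 7 0 0 0 0;0 0 9.5 0 0 0 0;0 0 9.5 0 0 0 0;0.5 3 9.5 0 0 0 0;1 7 9.5 0 0 0 0'| grep -E 'posi|ft_f|width'
python3 chk.py t15
```

```text
position: [0.4502, -0.0024, 0.0518]
ft_force: [-0.0, -0.3, 0.2]
position: [0.4513, -0.0031, 0.0541]
ft_force: [-0.4, 1.1, 8.2]
grip_width: 0.0085
position: [0.461, 0.066, 0.1483]
ft_force: [1.1, -0.3, -0.7]
grip_width: 0.0088
tray shift px 0 0 score 0.799 in place 0.799
block shift px 1 0 score 0.776 in place 0.772
```

```bash
python3 -m handwheel '0.4 4 0 0 0 0 0;0.8 8 0 0 0 0 0;1.2 12 0 0 0 0 0;1.5 16 0 0 0 0 0;1.5 20 0 0 0 0 0;1.5 21.6 0 0 0 0 0;1.5 21.6 -1 0 0 0 0;1.5 21.6 -3 0 0 0 0'| grep -E 'posi|ft_f'
python3 -m handwheel '0 0 -2 0 0 0 0;0 0 -4 0 0 0 0;0 0 -5.5 0 0 0 0;0 0 -6.5 0 0 0 0;0 0 -6.9 0 0 0 0;0 0 -7.1 0 0 0 0;0 0 -7.2 0 0 0 0;0 0 -7.2 0 0 0 0'| grep -E 'posi|ft_f'
python3 -m handwheel '0 0 0 0 0 0 0.3;0 0 0 0 0 0 0.3;0 0 0 0 0 0 0.3;0 0 0 0 0 0 0.3;0 0 2 0 0 0 0.3;0 0 5 0 0 0 0.3;0 0 8 0 0 0 0.3;0 0 12 0 0 0 0.3'| grep -E 'posi|ft_f'
python3 -m handwheel '0 0 3 0 0 0 0.3;-4 -2 5 0 0 0 0.3;-8 -4 5 0 0 0 0.3;-12 -4 5 0 0 0 0.3;-14 -4 5 0 0 0 0.3;-14 -4 5 0 0 0 0.3;-14 -4 5 0 0 0 0.3;-14 -4 5 0 0 0 0.3'| grep -E 'posi|ft_f'
python3 - <<'E'
from h import *
t=snap('top','t16')['color']; s=snap('scene','s16')['color']; s0=load('scene0')['color']
a=cv2.resize(t[100:280,170:450],None,fx=2.3,fy=2.3)
b=cv2.resize(s[120:340,150:510],(a.shape[1],int(220*a.shape[1]/360)))
c=np.vstack([a,b])[:,:,::-1]; c=cv2.resize(c,None,fx=min(1,600/c.shape[0]),fy=min(1,600/c.shape[0])); cv2.imwrite('pics/fin.png',c); print(c.shape)
for n,(u0,u1,v0,v1) in dict(punchtop=(290,312,198,245),pliers=(380,440,268,330),bottle=(170,205,200,260)).items():
    print(n,np.abs(s[v0:v1,u0:u1].astype(int)-s0[v0:v1,u0:u1]).mean().round(1))
E
```

```text
position: [0.4761, 0.2839, 0.1186]
ft_force: [1.3, 0.7, -1.1]
position: [0.476, 0.2829, 0.0465]
ft_force: [-0.2, 1.1, -1.2]
position: [0.4747, 0.2826, 0.166]
ft_force: [0.5, 0.1, -0.2]
position: [0.3363, 0.2431, 0.2163]
ft_force: [0.2, 0.5, -0.4]
(600, 479, 3)
punchtop 6.2
pliers 0.4
bottle 2.0
```

View pics/fin.png

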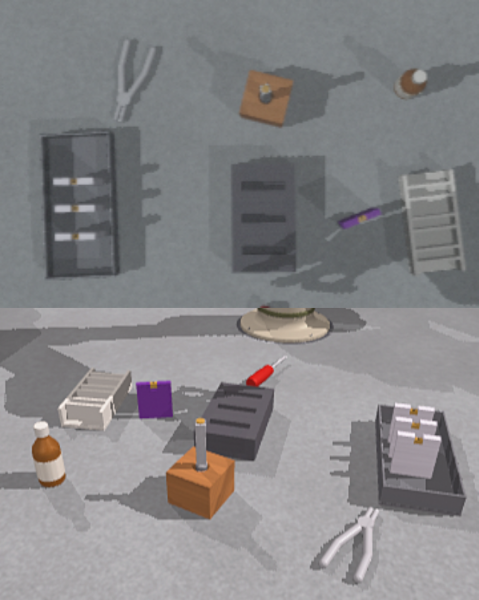

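The three plates stand in the tray at (73,181), (73,209) and (73,237). The punch is upright in its stand at (201,440), and pliers, bottle and the purple plate are in place. A last numeric check that the punch is fully down.

Run:
```python
from h import *
for n in ('scene0','s16'):
    g=load(n)['color']; I=cv2.cvtColor(g,cv2.COLOR_RGB2HSV)[195:222,285:318]; m=cv2.inRange(I,(12,110,60),(28,255,255)); k=cv2.moments(m,True); print(n,k['m10']/k['m00']+285,k['m01']/k['m00']+195,k['m00'])
t=[cv2.cvtColor(load(n)['color'],cv2.COLOR_RGB2GRAY) for n in ('scene0','s16')]
for n,(u0,u1,v0,v1) in dict(bottle=(172,202,204,256),pliers=(385,438,268,328)).items():
    r=cv2.matchTemplate(t[1][v0-8:v1+8,u0-8:u1+8],t[0][v0:v1,u0:u1],5); print(n,cv2.minMaxLoc(r)[1::2])
```

```text
scene0 299.5 204.63636363636363 22.0
s16 300.3809523809524 204.57142857142858 21.0
bottle (0.9938637614250183, (8, 8))
pliers (0.9997576475143433, (8, 8))
```

```bash
python3 -c "
from rig import env; print(env.close_job())"
```

```text
the job is handed in; nothing more can be done
None
```

I handed the job in: all three plates are punched and standing in the grey tray, the punch is upright and fully down in its stand, and the pliers, bottle and purple plate were not moved. I never saw the snap as a force drop, so punching is confirmed only from the pictures, where all three plugs are visibly sunk. I pressed the first plate a second time before realising it had already snapped.

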